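# Zero a coating gauge and hold it on a fork yoke

### The job

Take the handheld coating gauge out of its stand and first zero it: press its spring tip upright on the steel reference disc, tip pushed in about halfway, for about a second. Then hold the gauge square to the sloping face of the fork yoke in the vice, its tip inside the scribed circle and again pushed in gently about halfway, and finish like that, still holding the gauge there for the reading. Leave the collar, the jar and the spanner alone, and never press the gauge hard.

Things in the scene. Friction and masses are not known exactly. Their poses are not given: they have to be found in the camera images.
- gauge: Loose gauge, about 0.19 kg: off-white upright box, 40 (x) by 30 (y) by 120 mm tall, black rubber band, steel nose under it (18 mm across, 6 mm long) and a thin spring tip. Origin: centre of the box's underside; z up to its top. Starts upright in the stand, axes parallel to the stand's, underside 35 mm and top 155 mm above the bench; the upper 85 mm of the box stands free of the stand.
- tip (a point): The lowest point of the gauge's steel spring tip (8 mm thick, ball end), on the gauge's axis, 20 mm below the underside of the box when not pressed.
- plunger (a joint): How far the spring tip is pushed up into the gauge, in m: 0 free, 0.010 fully in (bottomed). The spring pushes back 1.4 N at the start of its travel, 3.2 N halfway, 4.9 N fully in.
- stand: Fixed stand: steel base plate 100 by 85 by 10 mm with an upright open-topped rectangular aluminium sleeve, outside 53 (x) by 43 (y) mm, its rim 70 mm above the bench, 1.5 mm clear of the gauge on each side. The gauge sits 35 mm deep in it; lift it straight up at least 60 mm to bring its tip clear. Origin: centre of the underside.
- disc: Loose bare steel reference disc, 60 mm across, 15 mm thick, lying flat on the bench, 0.33 kg. Origin: centre of its underside; the level top is 15 mm higher.
- yoke: Aluminium fork yoke in a tight tilting vice fixed to the bench (base 170 by 130 mm, nothing above the face): flat web 58 by 118 mm, a 74 mm ring at each end, 250 mm long along y. Origin: on the vice's tilt axis, 75 mm above the bench; the flat upper face lies 50 mm from it along z. z leans 0.2 to 0.4 rad from vertical towards the yoke's -x (the robot's side). Does not give under a light push.
- spot (a point): Centre of the scribed dark circle, 20 mm across with a dot in the middle, on the yoke's upper face, up to 30 mm along the yoke's y from the web's middle. Its z points straight out of the face; x and y lie in the face.
- collar: Bystander: loose aluminium collar, 60 mm across, 22 mm high, lying on the bench. Origin: centre of its underside.
- jar: Bystander: loose amber jar with black cap, 52 mm across, 65 mm high. Origin: centre of its underside.
- spanner: Bystander: loose steel spanner 160 mm long lying on the bench along its x. Origin: centre of its underside.
There are look-alikes about, which are no part of the job. Of the things that look like the part that bears yoke, the larger one is meant.

How it is judged (in metres and radians):
On the way:
1. gauge zeroed: held upright with its tip pushed in part way on the reference disc (contact force between gauge and disc above 0.8 N and value of joint plunger between 0.002 and 0.0085 m and z of tip in the frame of disc above 0.01 m and angle between gauge's own z axis and vertical below 0.14 rad and contact force between the fingers and gauge above 1 N), for 0.5 s.
At the end, for the whole second after the job is handed in: The gauge is held still by the fingers, clear of stand and disc, its tip within 10 mm of the centre of the scribed circle, its axis within 0.14 rad (8 degrees) of square to the face, the spring tip pushed in 2 to 8.5 mm of its 10 mm, pressing on the yoke with 0.8 to 8 N (distance between tip and spot below 0.01 m and angle between the z axis of gauge and the z axis of spot, either way round below 0.14 rad and value of joint plunger between 0.002 and 0.0085 m and contact force between gauge and yoke between 0.8 and 8 N and contact force between the fingers and gauge above 1 N and contact force between gauge and stand below 0.1 N and contact force between gauge and disc below 0.1 N and linear speed of gauge below 0.01 m/s); the arm keeps its last pose, push and grip.
It fails at once if the gauge is pressed hard on the yoke (over 15 N) (contact force between gauge and yoke above 15 N).
It fails at once if the gauge is pressed hard on the disc (over 15 N) (contact force between gauge and disc above 15 N).
It fails at once if a bystander is moved by more than 15 mm (distance of any of collar, jar, spanner from where it was at the start of the episode above 0.015 m).
It also fails if it takes over 45 s, if anything falls off the work surface, if the arm or the gripper's body presses on something with over 40 N, if the wrist force passes 120 N, or if a joint passes its speed limit or range.

### The arm

A 6-joint arm with a two-finger parallel gripper is mounted at the origin on the work surface. World frame = base frame: x ahead of the robot, y to its left, z up, the work surface at z = 0. Lengths are in m, angles in degrees, forces in N, time in s.
With the tool pointing down it reaches from about 0.4 to 0.825 m from the base axis. Payload 7 kg.
Tool frame: the origin (TCP) lies between the finger pads; the fingertips stand 19 mm ahead of it and the grasp point (between the pads) is the TCP (r.tip_extent is the distance from the TCP to the fingertips, in m); z points along the fingers, y is the direction in which the jaws open and shut (so a half turn about z gives the same grasp; the last joint's range is limited). The gripper opens to 88 mm and grips with 3 to 60 N. Pads are 19 mm wide; open, the fingers measure 130 mm over their backs; the gripper's body (78 mm by 193 mm) begins 47 mm behind the grasp point.
Start: joints at [-51.045, 20.546, 0.682, 0, -70.136, -16.507], TCP at [0.258, -0.624, 0.246] pointing down, gripper open.
Joint ranges: [-176.03, 176.03], [-82.01, 121.73], [-58.28, 71.71], [-173.87, 95.51], [-174.79, -0.11], [-173.66, 173.66]. Speed limits (degrees/s): [136.94, 136.94, 172.46, 180, 180, 180].

### API

Orientations are given as [roll, pitch, yaw] about the fixed x, y, z axes, in that order (R = Rz(yaw) Ry(pitch) Rx(roll)).
In Python, from plant import r, capture, workorder, spotter gives the robot as it stands.
- The arm moves only by the tool step_arm, never from a script. Its argument "motion" is a list of rows, each a list of 5 numbers: the finger opening in m, from 0 to 0.0876, then the shift along the tool's x, y, z in m, then the turn about the tool's z in rad. In form: [[grip, dx, dy, dz, roll], ...]. A call has 1 to 5 rows; each row is the pose to reach, as a shift and turn from the pose commanded when the call began, along the tool's axes at that moment; what a row does not reach only later rows make up. A row lasts 1/8 s, in which the tool goes at most 62.5 mm and 10.7 degrees, less where a joint would pass 70% of its speed; a pose out of reach is approached as far as the arm can. A call with a gripper value outside its range is refused whole. The fingers move at their own pace and stop on an object; "newtons" is the grip in N (left out, the last holds). Time passes only in rows, so rows that repeat a pose let the fingers close. It gives the time, the measured TCP pose, the force and the opening at its end, in the units of the state.
- r.get_state(): the state, without advancing time (a new reading comes with each control period).
- capture(name): name is "side" or "top"; returns a dict with "image" (384x512x3 uint8, red, green, blue), "z_map" (384x512 float32, m along the optical axis (not along the pixel's ray), 0 where there is no reading), "fx", "fy", "cx", "cy" (pixels), "D" ([k1, k2, p1, p2, k3] as OpenCV has them; the pictures are not rectified), "pose" (4x4, takes a point from camera to world coordinates). Camera axes: x right, y down, z forward; pixel columns grow to the right and rows downward; lengths in m; the calibration is good to about 2 mm. A picture is of the moment at which its call begins.
- workorder.close_job(): hands the job in, once; it reports no verdict.
Trained networks look in the newest picture that a camera, given by its name, has taken for a name from the list of things; names that differ only in an ending like _2 or _b are one class to them, and where a whole thing is asked for, a point or a joint stands for the part that bears it (a point fixed in the world has none). Each returns a list of dicts, best first, with "p" (0 to 1); they miss things now and then, are a little off and sometimes report something else, mostly with a low value. They report only what shows in the picture. A call takes as long as a camera call. They do not tell look-alikes from the thing itself.
- spotter.regions_of(camera, label): "mask" (384x512 bool, what is visible of it).
- spotter.tip_of(camera, label): "location" ([x, y, z] in m, in world coordinates, good to about 4 mm: a listed point, or the origin of a listed thing).
The state is a dict: "time_s": time; "joints": joint angles; "qd": joint speeds; "joint_torque": joint torques, N m; "tcp_pos": TCP position; "eef_rot": TCP orientation; "contact_force": force on the tool from outside, world axes, zero at the start; "moment": the same for the moment, N m; "gripper_width": finger opening in m.
Only numpy, scipy, OpenCV 4.12 (cv2) and the standard library are available. Lean on these libraries where they do the work, as an engineer would, in place of code of your own. Each camera call takes 0.05 s, during which the arm holds its last target.

## Working session

There is one attempt and no reset: what is moved stays moved. The work goes in short steps, Python scripts to look and compute and a tool call to move; the robot and the scene stay as the last step left them, time stands still between calls to the robot, and variables do not carry over. Pictures are saved under pics/ and viewed, and the job is handed in when it is done.

Besides the shell and the picture viewer there is one more tool, called as name(argument=value, ...), one argument or row to a line, values as JSON. step_arm: Moves the arm, as the interface text tells. Its arguments: {"type":"object","properties":{"motion":{"type":"array","items":{"type":"array","items":{"type":"number"}}},"newtons":{"type":"number"}},"required":["motion"]}

```bash
mkdir -p pics; ls
cat > h.py <<'E'
import numpy as np, cv2
from plant import r, capture, workorder, spotter
def save(c,name): cv2.imwrite('pics/'+name+'.png',cv2.cvtColor(c['image'],cv2.COLOR_RGB2BGR))
def crop(c,name,u0,u1,v0,v1,s):
    im=c['image'][v0:v1,u0:u1]; im=cv2.resize(im,None,fx=s,fy=s,interpolation=cv2.INTER_CUBIC)
    cv2.imwrite('pics/'+name+'.png',cv2.cvtColor(im,cv2.COLOR_RGB2BGR))
def world(c,uv,z=None):
    uv=np.atleast_2d(np.array(uv,float))
    K=np.array([[c['fx'],0,c['cx']],[0,c['fy'],c['cy']],[0,0,1]])
    n=cv2.undistortPoints(uv.reshape(-1,1,2),K,np.array(c['D'])).reshape(-1,2)
    if z is None:
        z=np.array([c['z_map'][int(round(v)),int(round(u))] for u,v in uv])
    P=np.c_[n*np.reshape(z,(-1,1)),np.ones(len(uv))*z]
    T=np.array(c['pose']); return P@T[:3,:3].T+T[:3,3]
def onz(c,uv,h):
    a=world(c,uv,np.ones(len(np.atleast_2d(uv)))); T=np.array(c['pose']); o=T[:3,3]
    d=a-o; return o+d*((h-o[2])/d[:,2])[:,None]
def proj(c,P):
    T=np.linalg.inv(np.array(c['pose'])); K=np.array([[c['fx'],0,c['cx']],[0,c['fy'],c['cy']],[0,0,1]])
    return cv2.projectPoints(np.atleast_2d(np.array(P,float)),cv2.Rodrigues(T[:3,:3])[0],T[:3,3],K,np.array(c['D']))[0].reshape(-1,2)
E
python3 - <<'E'
from h import *
np.set_printoptions(precision=4,suppress=True)
print(r.get_state())
for n in ['side','top']:
    c=capture(n); save(c,n+'0'); print(n,c['fx'],c['cx'],c['cy'],c['D']); print(np.array(c['pose']))
    for l in ['gauge','tip','stand','disc','yoke','spot','collar','jar','spanner']:
        for d in spotter.tip_of(n,l): 
            print(l,round(d['p'],2),np.array(d['location']),proj(c,d['location'])[0])
E
```

```text
pics
{'time_s': 0.0, 'joints': array([-51.0451,  20.5933,   0.6321,  -0.0195, -70.1384, -16.5065]), 'qd': array([ 0.0388, -0.0644, -0.0851, -0.0186,  0.0836, -0.0856]), 'joint_torque': array([ -0.0013, -58.2716,  29.3061,   6.997 ,   0.0069,  -0.0002]), 'tcp_pos': array([ 0.2575, -0.6234,  0.2446]), 'eef_rot': array([ 179.8993,   -0.0107, -157.5582]), 'contact_force': array([-0.1671,  0.376 ,  0.2724]), 'moment': array([0.0271, 0.0258, 0.0269]), 'gripper_width': 0.08763894515472097}
side 402.5875343707391 256.1826461567505 195.28879676619152 [-0.0515  0.      0.      0.      0.    ]
[[-0.915  -0.284   0.2865  0.2186]
 [-0.4034  0.645  -0.649   0.6291]
 [-0.0005 -0.7094 -0.7048  0.8376]
 [ 0.      0.      0.      1.    ]]
gauge 0.91 [0.6379 0.1717 0.0379] [174.8647 257.998 ]
stand 0.89 [ 0.6422  0.1681 -0.0001] [176.3478 265.392 ]
disc 0.25 [ 0.5055 -0.2092  0.0743] [282.4684 167.4076]
yoke 0.58 [ 0.7249 -0.1941  0.0493] [213.5877 157.6768]
yoke 0.51 [0.6443 0.1692 0.0011] [175.3358 265.1624]
collar 0.65 [ 0.4065  0.0929 -0.001 ] [274.3149 274.4903]
jar 0.65 [0.7239 0.0379 0.0025] [175.8337 219.6146]
spanner 0.77 [ 0.3007 -0.3371 -0.0003] [358.0395 178.4512]
top 497.4768580183106 259.5257329113797 187.13783133371552 [-0.1219  0.      0.      0.      0.    ]
[[-0.018  -0.9956  0.0924  0.3679]
 [-0.9998  0.0187  0.0074 -0.0253]
 [-0.0091 -0.0923 -0.9957  1.5341]
 [ 0.      0.      0.      1.    ]]
gauge 0.82 [0.6423 0.1721 0.0342] [197.9851 144.3438]
stand 0.87 [0.6416 0.1684 0.0001] [200.596  146.4708]
yoke 0.9 [ 0.7313 -0.1973  0.0452] [318.064 112.696]
yoke 0.87 [ 0.5137 -0.2108  0.0766] [326.0683 182.3219]
collar 0.75 [ 0.4028  0.0917 -0.0033] [226.0006 222.5071]
jar 0.72 [0.7244 0.0385 0.0023] [241.6321 119.4962]
spanner 0.9 [ 0.2997 -0.3332  0.0014] [364.6212 253.3361]
```

View pics/side0.png

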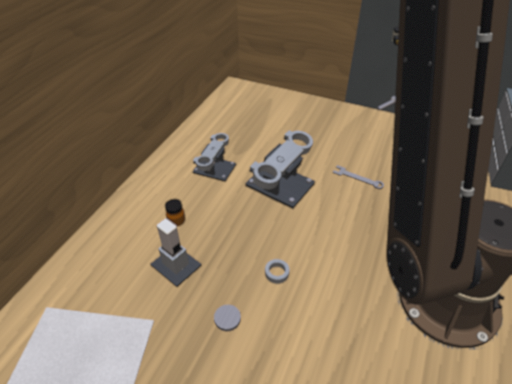

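View pics/top0.png

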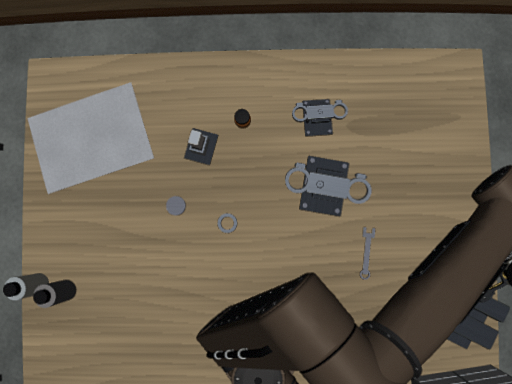

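The side view shows the gauge in its stand (168,238), the disc (227,317), the collar with a hole (277,271), the jar (175,211) and the spanner (358,177). There are two yokes, at (283,160) and (212,152). In the top view these are at (326,184), the larger one, and (319,111), the smaller one. The larger is the one meant. Next I'll crop to confirm and measure.

Run:
```python
from h import *
np.set_printoptions(precision=4,suppress=True)
s=capture('side'); t=capture('top')
crop(t,'ctop',275,385,85,225,5); crop(s,'cside',180,330,120,210,5); crop(t,'cst',160,260,100,240,4)
# mask-based
for n,c in (('side',s),('top',t)):
    for l in ['disc','spot','gauge']:
        for d in spotter.regions_of(n,l):
            m=d['mask']; v,u=np.nonzero(m); print(n,l,round(d['p'],2),u.mean(),v.mean(),m.sum())
# yoke face plane: world depth clouds
for n,c in (('side',s),('top',t)):
    vv,uu=np.mgrid[0:384,0:512]; P=world(c,np.c_[uu.ravel(),vv.ravel()],c['z_map'].ravel())
    ok=c['z_map'].ravel()>0
    sel=ok&(np.abs(P[:,0]-.512)<.05)&(np.abs(P[:,1]+.21)<.06)&(P[:,2]>.09)
    Q=P[sel]; 
    for _ in range(6):
        A=np.c_[Q[:,:2],np.ones(len(Q))]; k=np.linalg.lstsq(A,Q[:,2],rcond=None)[0]; e=Q[:,2]-A@k; Q=Q[np.abs(e)<max(2*e.std(),.002)]
    nrm=np.array([-k[0],-k[1],1]);nrm/=np.linalg.norm(nrm); print(n,len(Q),'normal',nrm,'tilt',np.arccos(nrm[2]),'az',np.degrees(np.arctan2(nrm[1],nrm[0])),'rms',e.std(),'c',Q.mean(0),'k',k)
    # disc
    sel=ok&(P[:,2]>.008)&(P[:,2]<.03)&(np.abs(P[:,0]-.44)<.1)&(np.abs(P[:,1]-.2)<.06)
    Q=P[sel]; print(n,'disc cloud',len(Q),Q.mean(0),Q.min(0),Q.max(0))
    sel=ok&(P[:,2]>.145)&(np.abs(P[:,0]-.642)<.06)&(np.abs(P[:,1]-.17)<.06)
    Q=P[sel]; print(n,'gauge top',len(Q),Q.mean(0),Q.min(0),Q.max(0), cv2.minAreaRect((Q[:,:2]*1000).astype(np.float32)))
    sel=ok&(P[:,2]>.005)&(P[:,2]<.016)&(np.abs(P[:,0]-.642)<.08)&(np.abs(P[:,1]-.17)<.08)
    Q=P[sel]; print(n,'plate',len(Q), cv2.minAreaRect((Q[:,:2]*1000).astype(np.float32)))
```

```text
side disc 0.92 227.05891980360065 317.2520458265139 611
side gauge 0.6 169.25732899022802 237.85016286644952 614
top disc 0.72 175.25617283950618 205.16358024691357 324
top gauge 0.8 195.8984375 140.1171875 256
side 599 normal [-0.2112  0.0413  0.9766] tilt 0.21693813012633334 az 168.93866070320712 rms 0.0015685856643340367 c [ 0.4993 -0.2073  0.1247] k [ 0.2163 -0.0423  0.0079]
side disc cloud 385 [0.4571 0.2423 0.0164] [0.4279 0.2176 0.0084] [0.4878 0.26   0.0222]
side gauge top 221 [0.6388 0.1737 0.1542] [0.6197 0.1533 0.145 ] [0.6623 0.1893 0.1591] ((641.6878662109375, 171.27003479003906), (30.0517635345459, 41.4190673828125), 76.73159790039062)
side plate 679 ((631.34228515625, 198.23114013671875), (162.86187744140625, 119.88876342773438), 30.32220458984375)
top 854 normal [-0.15    0.027   0.9883] tilt 0.1530554504021497 az 169.801587004025 rms 0.0029741900415536557 c [ 0.5014 -0.2099  0.1239] k [ 0.1518 -0.0273  0.0419]
top disc cloud 245 [0.4552 0.2383 0.0142] [0.3546 0.1405 0.008 ] [0.5373 0.2596 0.0239]
top gauge top 154 [0.6404 0.1675 0.1539] [0.6187 0.1503 0.1455] [0.6622 0.1859 0.1636] ((641.3836059570312, 168.50845336914062), (31.38506317138672, 40.198211669921875), 73.136474609375)
top plate 534 ((640.9801025390625, 169.47618103027344), (156.49569702148438, 155.17361450195312), 88.61793518066406)
```

View pics/ctop.png

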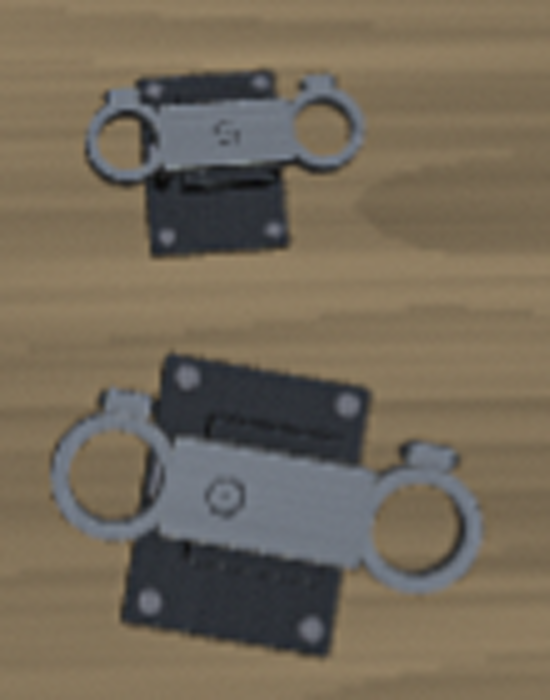

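View pics/cside.png

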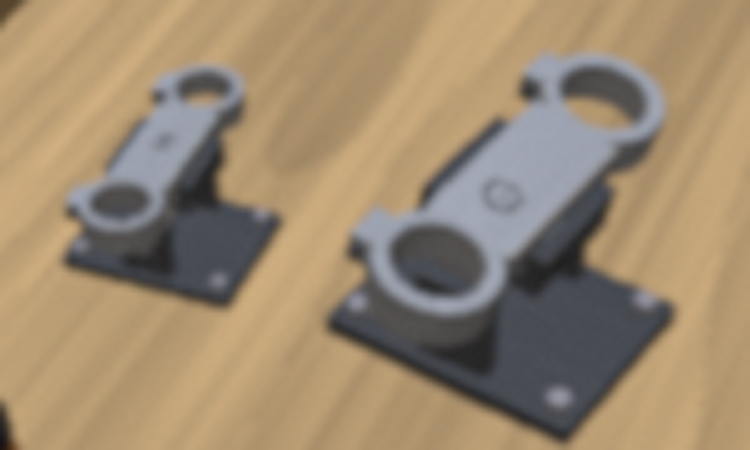

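View pics/cst.png

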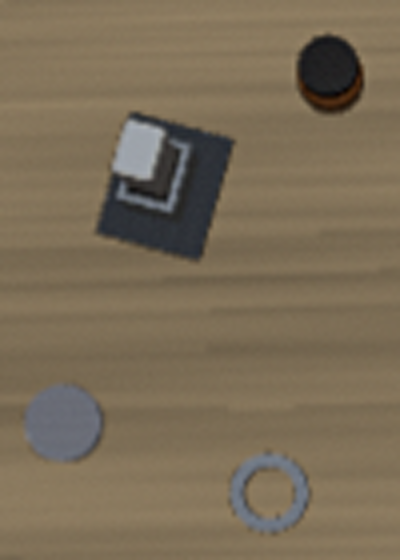

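```bash
cat > fit.py <<'E'
from h import *
np.set_printoptions(precision=4,suppress=True)
def tri(obs):
    A=[];b=[]
    for c,uv in obs:
        o=np.array(c['pose'])[:3,3]; d=world(c,[uv],np.ones(1))[0]-o; d/=np.linalg.norm(d); M=np.eye(3)-np.outer(d,d); A.append(M); b.append(M@o)
    X=np.linalg.lstsq(np.vstack(A),np.hstack(b),rcond=None)[0]
    return X,[proj(c,X)[0]-uv for c,uv in obs]
if __name__=='__main__':
    s=capture('side'); t=capture('top')
    print('spot',tri([(s,(280.4,159.1)),(t,(320.2,184.2))]))
    print('disc',tri([(s,(227.06,317.25)),(t,(175.26,205.16))]))
    polys={'side':np.array([(530,120),(610,152),(515,248),(440,210)])/5.+[180,120],'top':np.array([(180,447),(360,477),(350,553),(168,527)])/5.+[275,85]}
    allQ=[]
    for n,c in (('side',s),('top',t)):
        m=np.zeros((384,512),np.uint8); cv2.fillPoly(m,[np.round(polys[n]).astype(np.int32)],1)
        v,u=np.nonzero(m&(c['z_map']>0)); Q=world(c,np.c_[u,v],c['z_map'][v,u])
        for _ in range(5):
            A=np.c_[Q[:,:2],np.ones(len(Q))]; k=np.linalg.lstsq(A,Q[:,2],rcond=None)[0]; e=Q[:,2]-A@k; Q=Q[np.abs(e)<2.5*e.std()]
        nr=np.array([-k[0],-k[1],1]);nr/=np.linalg.norm(nr)
        print(n,len(Q),nr,'tilt',np.arccos(nr[2]),'az',np.degrees(np.arctan2(nr[1],nr[0])),'rms',e.std(),'spread',np.ptp(Q,0),'z at spot',k@[.498,-.194,1])
        print(m.sum(), Q.mean(0))
        zc=c['z_map']; 
    for n,c in (('side',s),('top',t)):
        for l in ['gauge']:
            pass
E
python3 fit.py
```

```text
spot (array([ 0.5049, -0.1879,  0.1217]), [array([0.2808, 0.0359]), array([-0.0838, -0.262 ])])
disc (array([0.4588, 0.2474, 0.0074]), [array([0.0957, 0.0117]), array([-0.0251, -0.0656])])
side 446 [-0.1967  0.0367  0.9798] tilt 0.20148282267797119 az 169.4193497625656 rms 0.0013604323080009275 spread [0.0643 0.1046 0.0144] z at spot 0.12406317704733523
460 [ 0.4974 -0.2004  0.1242]
top 618 [-0.2076  0.0274  0.9778] tilt 0.21101328301092406 az 172.477212071504 rms 0.002866617287945977 spread [0.0638 0.1091 0.022 ] z at spot 0.12306029566707423
641 [ 0.5013 -0.2101  0.1242]
```

```bash
cat >> h.py <<'E'
from scipy.spatial.transform import Rotation as Ro
def delta(target,yaw=None):
    st=r.get_state(); R=Ro.from_euler('xyz',st['eef_rot'],degrees=True).as_matrix()
    d=R.T@(np.array(target)-st['tcp_pos'])
    out=[*np.round(d,4)]
    if yaw is not None: out.append(round(-np.radians((yaw-st['eef_rot'][2]+180)%360-180),4))
    return out
E
python3 - <<'E'
from h import *
np.set_printoptions(precision=4,suppress=True)
s=capture('side'); t=capture('top')
# gauge top & plate fits
for n,c,b in (('side',s,(150,200,210,290)),('top',t,(175,225,120,175))):
    crop(c,'g'+n,*b,10)
    m=[d['mask'] for d in spotter.regions_of(n,'disc')][0].astype(np.uint8)
    v,u=np.nonzero(m); W=onz(c,np.c_[u,v],.015); print(n,'disc on z=.015',W.mean(0),np.ptp(W,0), cv2.minEnclosingCircle((W[:,:2]*1000).astype(np.float32)))
E
```

```text
side disc on z=.015 [0.4572 0.2512 0.015 ] [0.0635 0.0656 0.    ] ((458.0046691894531, 251.1901397705078), 33.785213470458984)
top disc on z=.015 [0.4557 0.2464 0.015 ] [0.0556 0.0558 0.    ] ((455.5658264160156, 246.79098510742188), 29.494544982910156)
```

View pics/gtop.png

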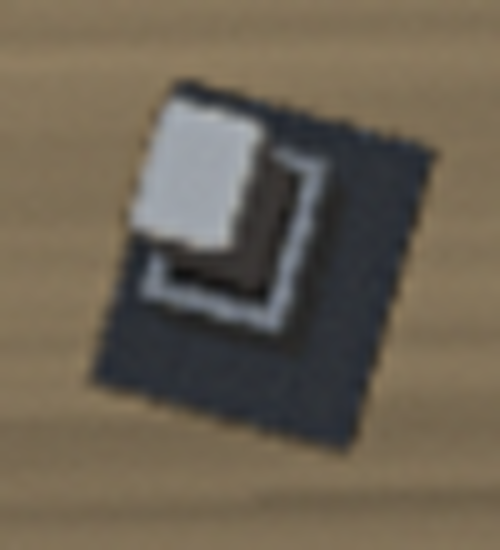

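View pics/gside.png

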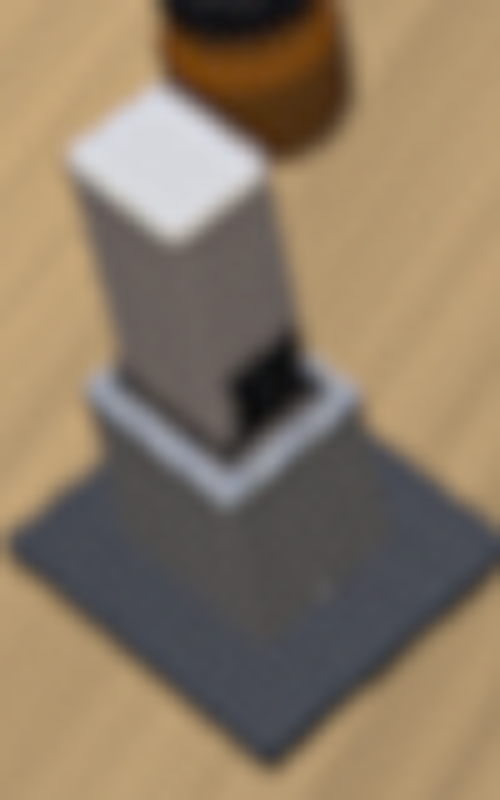

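The top crop shows the gauge top's corners at crop pixels (175,97), (265,125), (232,250) and (133,228). The side crop shows them at (163,85), (68,155), (175,240) and (268,165). The sleeve rim and base plate are also visible. I'll triangulate these.

Run:
```python
from fit import *
s=capture('side'); t=capture('top')
T=(np.array([(175,97),(265,125),(232,250),(133,228)])-4.5)/10+[175,120]
S=(np.array([(163,85),(68,155),(175,240),(268,165)])-4.5)/10+[150,210]
print('gauge top tri',tri([(s,S.mean(0)),(t,T.mean(0))]))
W=onz(t,T,.155);print(W.mean(0));print(W[:,:2]); W=onz(s,S,.155);print(W.mean(0));print(W[:,:2])
B=(np.array([(180,80),(437,150),(350,450),(93,380)])-4.5)/10+[175,120]
W=onz(t,B,.010);print('plate',W.mean(0)); e=(W[0]+W[1]-W[2]-W[3]);print(np.degrees(np.arctan2(e[1],e[0])),np.linalg.norm(e)/2)
B=(np.array([(10,545),(270,765)])-4.5)/10+[150,210]
W=onz(s,B,.010);print(W, np.degrees(np.arctan2(*(W[0]-W[1])[[1,0]])))
print('move',delta([.641,.170,.25],165))
```

```text
gauge top tri (array([0.6432, 0.1667, 0.1504]), [array([0.4717, 0.05  ]), array([-0.1784, -0.3281])])
[0.6413 0.1655 0.155 ]
[[0.6639 0.1729]
 [0.6552 0.1474]
 [0.6196 0.1569]
 [0.6265 0.1849]]
[0.6415 0.1699 0.155 ]
[[0.6551 0.151 ]
 [0.6631 0.1777]
 [0.6275 0.189 ]
 [0.6203 0.1619]]
plate [0.6413 0.1658 0.01  ]
-16.375266477439332 0.09805008748359363
[[0.6984 0.1966 0.01  ]
 [0.605  0.2248 0.01  ]] -16.81198184962899
move [np.float64(-0.6574), np.float64(0.5873), np.float64(-0.0044), np.float64(0.6536)]
```

step_arm(
  motion=[
    [0.08,-0.04,0.036,-0.004,0.17],
    [0.08,-0.087,0.078,-0.004,0.34],
    [0.08,-0.13,0.12,-0.004,0.51],
    [0.08,-0.18,0.16,-0.004,0.68],
    [0.08,-0.22,0.2,-0.004,0.68],
  ],
  newtons=20,
)

```text
time_s: 2.42
tcp_pos: [0.3855, -0.3534, 0.2498]
eef_rot: [-180.0, 0.0, 163.3]
contact_force: [1.0, -0.2, -0.4]
gripper_width: 0.0802
```

```bash
python3 -c "
from h import *
print(r.get_state()['tcp_pos'],r.get_state()['eef_rot'],delta([.6414,.168,.25],163.5))"
```

```text
[ 0.38548695 -0.35341394  0.24979233] [-1.79990071e+02  4.40447738e-02  1.63335678e+02] [np.float64(-0.0956), np.float64(0.5729), np.float64(-0.0002), np.float64(-0.0029)]
```

step_arm(
  motion=[
    [0.08,-0.01,0.06,0,0],
    [0.08,-0.02,0.12,0,0],
    [0.08,-0.03,0.18,0,0],
    [0.08,-0.04,0.24,0,0],
    [0.08,-0.05,0.3,0,0],
  ],
)

```text
time_s: 3.05
tcp_pos: [0.5185, -0.0796, 0.2501]
eef_rot: [180.0, 0.1, 163.5]
contact_force: [1.4, -0.6, -0.2]
gripper_width: 0.0801
```

step_arm(
  motion=[
    [0.08,-0.01,0.06,0,0],
    [0.08,-0.02,0.12,0,0],
    [0.08,-0.03,0.18,0,0],
    [0.08,-0.04,0.24,0,0],
    [0.08,-0.0456,0.273,0,0],
  ],
)

```text
time_s: 3.68
tcp_pos: [0.64, 0.17, 0.249]
eef_rot: [-180.0, -0.0, 163.6]
contact_force: [-0.9, 0.0, 0.5]
gripper_width: 0.0803
```

```bash
python3 -c "
from h import *
print(r.get_state()['tcp_pos'],r.get_state()['eef_rot'],delta([.6414,.168,.12],163.5))
s=capture('side');save(s,'side1');t=capture('top');save(t,'top1')"
```

```text
[0.64002126 0.16998209 0.24904502] [-1.79988492e+02 -8.42825107e-03  1.63583680e+02] [np.float64(-0.0019), np.float64(-0.0015), np.float64(0.129), np.float64(0.0015)]
```

View pics/side1.png

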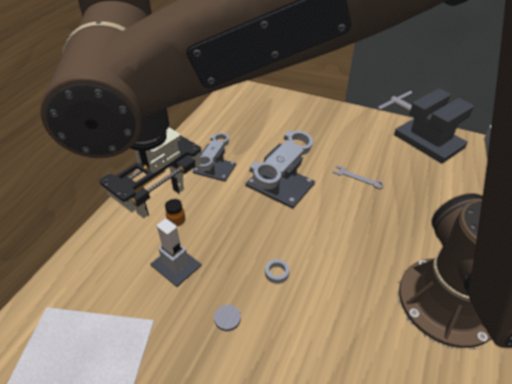

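The gripper hangs over the gauge, with its fingers around (143,205) to (180,185) and the gauge at (168,238). I'll descend.

step_arm(
  motion=[
    [0.08,-0.0015,-0.0015,0.03,0],
    [0.08,-0.0015,-0.0015,0.07,0],
    [0.08,-0.0015,-0.0015,0.11,0],
    [0.08,-0.0015,-0.0015,0.129,0],
    [0.08,-0.0015,-0.0015,0.129,0],
  ],
)

```text
time_s: 4.4
tcp_pos: [0.6391, 0.1643, 0.1191]
eef_rot: [-179.9, -0.1, 163.5]
contact_force: [-0.0, 0.5, 1.1]
gripper_width: 0.0797
```

step_arm(
  motion=[
    [0.03,0,0,0,0],
    [0.02,0,0,0,0],
    [0.02,0,0,0,0],
    [0.02,0,0,0,0],
    [0.02,0,0,0,0],
  ],
  newtons=20,
)

```text
time_s: 5.03
tcp_pos: [0.6403, 0.1655, 0.1208]
eef_rot: [180.0, 0.0, 163.5]
contact_force: [-0.1, 1.1, 0.7]
gripper_width: 0.0358
```

```bash
python3 -c "
from h import *
print(r.get_state())
s=capture('side');crop(s,'side2',90,250,130,290,4)"
```

```text
{'time_s': 5.025, 'joints': array([ 3.13467472e+01,  2.48070938e+01, -1.00660177e+01, -2.58573670e-03,
       -5.51016268e+01, -1.37855879e+02]), 'qd': array([-0.02214229,  0.09716711,  0.08243007,  0.11682814,  0.00261271,
       -0.07206754]), 'joint_torque': array([-3.16246720e-01, -5.99301875e+01,  2.51289243e+01,  6.03614330e+00,
       -2.43923832e-01, -2.25799042e-03]), 'tcp_pos': array([0.64029777, 0.16545756, 0.12077126]), 'eef_rot': array([1.79979846e+02, 1.53776181e-02, 1.63489387e+02]), 'contact_force': array([-0.05729342,  1.05862585,  0.73819283]), 'moment': array([ 0.15195866, -0.08609177, -0.0247495 ]), 'gripper_width': 0.035791192457397855}
```

View pics/side2.png

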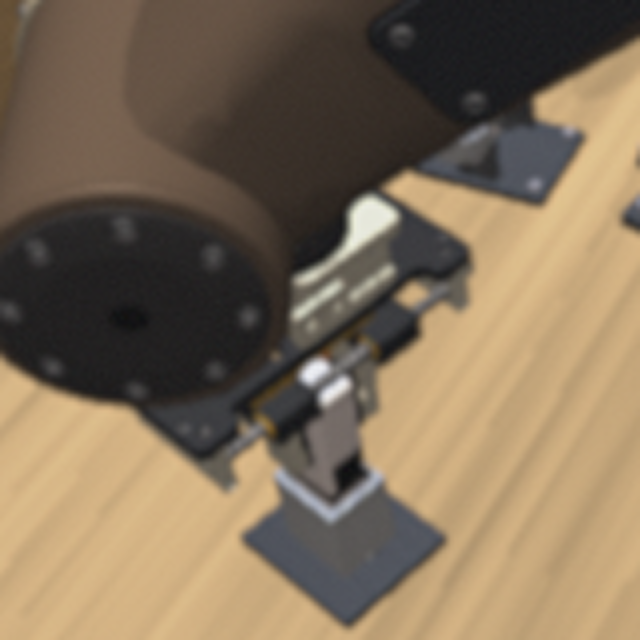

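The fingers straddle the gauge at crop (335,400) and are still closing. I'll finish the grip and then lift.

step_arm(
  motion=[
    [0.02,0,0,0,0],
    [0.02,0,0,0,0],
    [0.02,0,0,0,0],
  ],
)

```text
time_s: 5.45
tcp_pos: [0.641, 0.1672, 0.1204]
eef_rot: [179.8, 0.1, 163.5]
contact_force: [1.2, 5.6, -2.2]
gripper_width: 0.0306
```

step_arm(
  motion=[
    [0.02,0,0,-0.02,0],
    [0.02,0,0,-0.04,0],
    [0.02,0,0,-0.06,0],
    [0.02,0,0,-0.08,0],
    [0.02,0,0,-0.08,0],
  ],
)

```text
time_s: 6.08
tcp_pos: [0.6408, 0.1656, 0.2018]
eef_rot: [179.9, 0.1, 163.5]
contact_force: [0.4, 0.1, -2.0]
gripper_width: 0.0297
```

```bash
python3 -c "
from h import *
print(r.get_state()['tcp_pos'],r.get_state()['gripper_width'],delta([.457,.2475,.2],163.5))
s=capture('side');crop(s,'side3',90,250,110,270,4)"
```

```text
[0.64080476 0.16564514 0.20179927] 0.02973602166982061 [np.float64(0.1995), np.float64(0.0263), np.float64(0.0015), np.float64(-0.0001)]
```

View pics/side3.png

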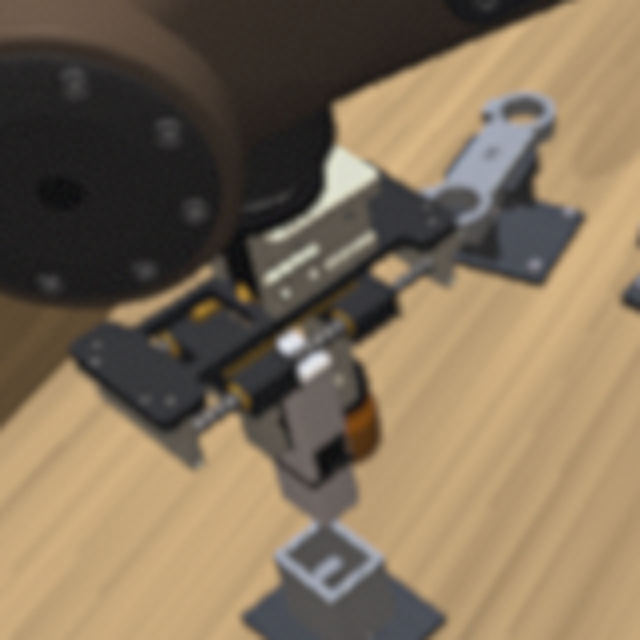

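The gauge is gripped (opening 29.7 mm) and hangs clear above the sleeve at crop (320,470), with about 2 N of weight showing. Next I'll go over the disc.

step_arm(
  motion=[
    [0.02,0.04,0.005,0,0],
    [0.02,0.09,0.012,0,0],
    [0.02,0.14,0.019,0,0],
    [0.02,0.18,0.024,0,0],
    [0.02,0.1995,0.0265,0,0],
  ],
)

```text
time_s: 6.75
tcp_pos: [0.4542, 0.2475, 0.1994]
eef_rot: [-179.9, -0.1, 163.5]
contact_force: [0.6, -0.0, -1.3]
gripper_width: 0.0297
```

step_arm(
  motion=[
    [0.02,0,0,0.015,0],
    [0.02,0,0,0.035,0],
    [0.02,0,0,0.055,0],
    [0.02,0,0,0.068,0],
    [0.02,0,0,0.068,0],
  ],
)

```text
time_s: 7.38
tcp_pos: [0.4562, 0.2465, 0.1308]
eef_rot: [-179.8, -0.1, 163.4]
contact_force: [-0.1, -0.2, -1.2]
gripper_width: 0.03
```

```bash
python3 -c "
from h import *
print(r.get_state()['tcp_pos'],r.get_state()['contact_force'],delta([.457,.2475,.2],163.5))
s=capture('side');crop(s,'side4',150,310,230,384,4)
s=capture('top');crop(s,'top4',100,260,150,270,4)"
```

```text
[0.45615691 0.24649132 0.1308419 ] [-0.06299278 -0.23183191 -1.1569685 ] [np.float64(-0.0004), np.float64(0.001), np.float64(-0.0692), np.float64(-0.0009)]
```

View pics/side4.png

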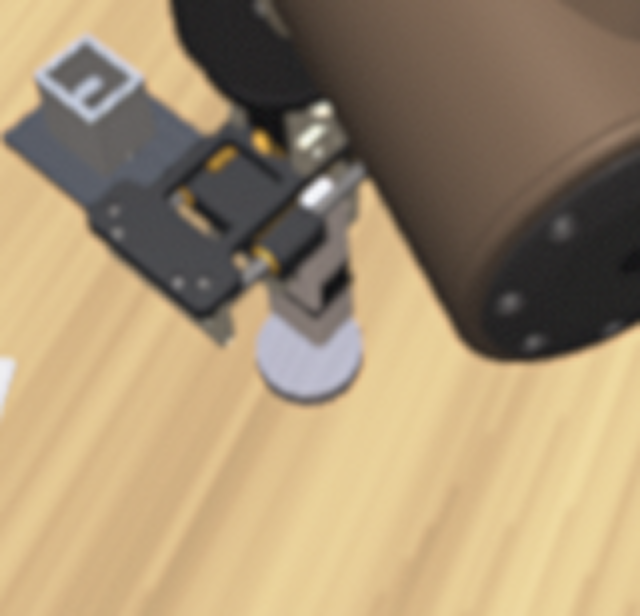

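The gauge is over the disc, its lower end at crop (320,340) inside the disc's outline. I'll lower it slowly and watch the force.

step_arm(
  motion=[
    [0.02,0,0,0.003,0],
    [0.02,0,0,0.006,0],
    [0.02,0,0,0.009,0],
    [0.02,0,0,0.012,0],
    [0.02,0,0,0.012,0],
  ],
)

```text
time_s: 8.1
tcp_pos: [0.4563, 0.2473, 0.1203]
eef_rot: [-180.0, -0.0, 163.5]
contact_force: [0.3, -0.2, -2.1]
gripper_width: 0.0298
```

```bash
python3 -c "
from h import *
print(r.get_state()['tcp_pos'],r.get_state()['contact_force'])"
```

```text
[0.4563109  0.2473421  0.12028473] [ 0.29401331 -0.24074394 -2.12499062]
```

step_arm(
  motion=[
    [0.02,0,0,0.001,0],
    [0.02,0,0,0.002,0],
    [0.02,0,0,0.003,0],
    [0.02,0,0,0.003,0],
    [0.02,0,0,0.003,0],
  ],
)

```text
time_s: 8.72
tcp_pos: [0.4566, 0.2475, 0.1177]
eef_rot: [180.0, 0.0, 163.5]
contact_force: [-1.6, 0.1, 0.5]
gripper_width: 0.03
```

step_arm(
  motion=[
    [0.02,0,0,0.001,0],
    [0.02,0,0,0.002,0],
    [0.02,0,0,0.002,0],
    [0.02,0,0,0.002,0],
    [0.02,0,0,0.002,0],
  ],
)

```text
time_s: 9.35
tcp_pos: [0.4565, 0.2475, 0.1156]
eef_rot: [180.0, 0.0, 163.5]
contact_force: [0.5, 0.6, 1.0]
gripper_width: 0.0304
```

step_arm(
  motion=[
    [0.02,0,0,0,0],
    [0.02,0,0,0,0],
    [0.02,0,0,0,0],
    [0.02,0,0,0,0],
    [0.02,0,0,0,0],
  ],
)

```text
time_s: 9.98
tcp_pos: [0.4565, 0.2475, 0.1156]
eef_rot: [180.0, 0.0, 163.5]
contact_force: [0.9, 0.5, 0.5]
gripper_width: 0.0298
```

```bash
python3 -c "
from h import *
F=[];Z=[]
for i in range(8):
    s=capture('side' if i%2 else 'top'); q=r.get_state();F.append(q['contact_force'][2]);Z.append(q['tcp_pos'][2])
print(np.mean(F),np.mean(Z),F)
s=capture('side');crop(s,'side5',190,270,260,340,8)"
```

```text
1.193626262489717 0.11558392067657058 [np.float64(0.91604292766387), np.float64(0.46181137568292185), np.float64(0.4908343460788266), np.float64(2.1520373542524958), np.float64(1.402422018370387), np.float64(1.819634329629662), np.float64(0.8830809365448763), np.float64(1.4231468116946964)]
```

View pics/side5.png

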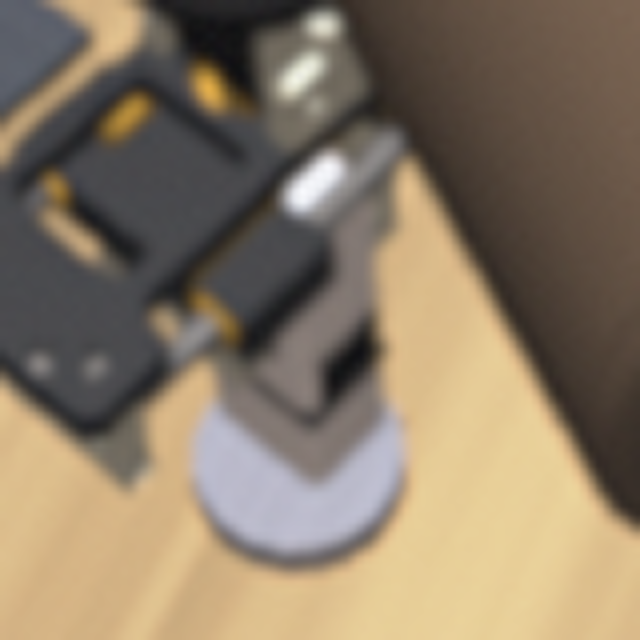

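The force is about 1.2 + 1.9 N of weight, so roughly 3.1 N and about 4.5 mm of travel. It has been held upright for about a second, so the gauge is zeroed.

The tool can only turn about its own vertical axis. To lean the gauge by about 0.2 rad, I'll pivot it in the jaws by pulling its lower end against the outer +x face of the fixed sleeve.

step_arm(
  motion=[
    [0.02,0,0,-0.01,0],
    [0.02,0,0,-0.035,0],
    [0.02,0,0,-0.065,0],
    [0.02,-0.02,-0.002,-0.085,0],
    [0.02,-0.06,-0.006,-0.09,0],
  ],
)

```text
time_s: 11.05
tcp_pos: [0.5125, 0.2251, 0.208]
eef_rot: [179.9, 0.1, 163.6]
contact_force: [0.1, 0.8, -1.3]
gripper_width: 0.0296
```

step_arm(
  motion=[
    [0.02,-0.055,-0.005,0,0],
    [0.02,-0.11,-0.01,0,0],
    [0.02,-0.16,-0.016,0,0],
    [0.02,-0.19,-0.019,0,0],
    [0.02,-0.195,-0.019,0,0],
  ],
)

```text
time_s: 11.68
tcp_pos: [0.6946, 0.1495, 0.2044]
eef_rot: [-179.9, -0.1, 163.4]
contact_force: [-0.3, 1.1, -1.3]
gripper_width: 0.0296
```

```bash
python3 -c "
from h import *
print(r.get_state()['tcp_pos'],r.get_state()['contact_force'],delta([.694,.151,.13],163.5))
s=capture('side');crop(s,'side6',90,250,130,290,4)"
```

```text
[0.69463716 0.1495375  0.20436503] [-0.27745459  1.07156643 -1.25915828] [np.float64(0.0009), np.float64(0.0013), np.float64(0.0744), np.float64(-0.0025)]
```

View pics/side6.png

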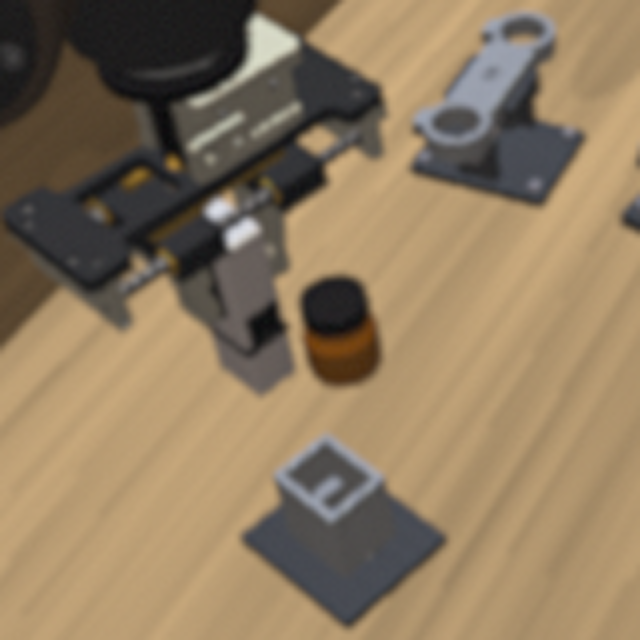

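The gauge is upright at crop (255,310), past the sleeve (330,480), with the jar (340,330) well to the side. I'll lower it and then pull against the sleeve.

step_arm(
  motion=[
    [0.02,0,0,0.02,0],
    [0.02,0,0,0.045,0],
    [0.02,0,0,0.066,0],
    [0.02,0,0,0.074,0],
    [0.02,0,0,0.074,0],
  ],
)

```text
time_s: 12.35
tcp_pos: [0.6933, 0.1514, 0.1317]
eef_rot: [-180.0, -0.0, 163.5]
contact_force: [0.4, 1.1, -1.5]
gripper_width: 0.0296
```

step_arm(
  motion=[
    [0.02,0.003,0,0,0],
    [0.02,0.006,0,0,0],
    [0.02,0.009,0,0,0],
    [0.02,0.012,0,0,0],
    [0.02,0.013,0,0,0],
  ],
  newtons=10,
)

```text
time_s: 12.98
tcp_pos: [0.6821, 0.1548, 0.1324]
eef_rot: [179.9, 0.1, 163.5]
contact_force: [3.2, -0.9, -0.1]
gripper_width: 0.0299
```

```bash
python3 -c "
from h import *
print(r.get_state()['tcp_pos'],r.get_state()['contact_force'],r.get_state()['moment'])
s=capture('side');crop(s,'side7',110,230,170,290,5)"
```

```text
[0.68211092 0.15479762 0.132402  ] [ 3.19516525 -0.91416065 -0.06719294] [-0.45274575 -1.23298496  0.00447611]
```

View pics/side7.png

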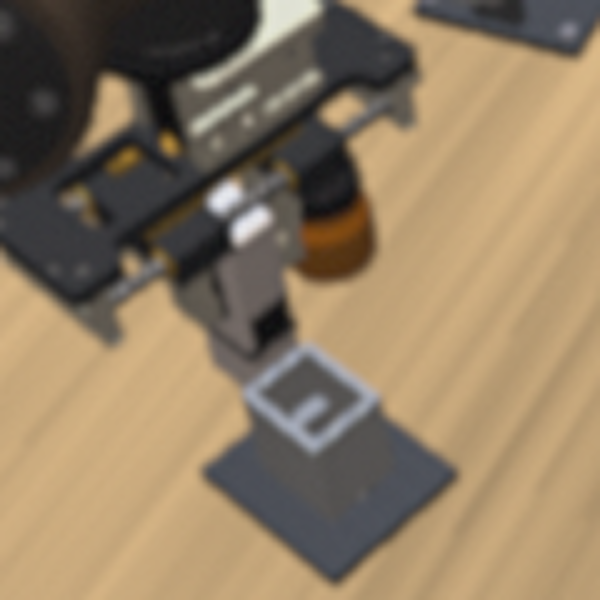

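Contact force is about 3 N along the sleeve normal, and the gauge has begun to pivot. I'll continue by about 9 mm.

step_arm(
  motion=[
    [0.02,0.002,0,0,0],
    [0.02,0.004,0,0,0],
    [0.02,0.006,0,0,0],
    [0.02,0.008,0,0,0],
    [0.02,0.009,0,0,0],
  ],
)

```text
time_s: 13.65
tcp_pos: [0.6727, 0.1573, 0.1317]
eef_rot: [180.0, 0.0, 163.5]
contact_force: [3.3, -0.4, 0.8]
gripper_width: 0.0299
```

step_arm(
  motion=[
    [0.02,0,0,0,0],
    [0.02,-0.01,0,0,0],
    [0.02,-0.025,0,0,0],
    [0.02,-0.03,0,-0.03,0],
    [0.02,-0.03,0,-0.06,0],
  ],
  newtons=20,
)

```text
time_s: 14.28
tcp_pos: [0.702, 0.1479, 0.1907]
eef_rot: [-179.9, -0.1, 163.4]
contact_force: [1.1, 0.0, -1.3]
gripper_width: 0.0298
```

```bash
python3 -c "
from h import *
print(r.get_state()['tcp_pos'],r.get_state()['contact_force'])
s=capture('side');save(s,'side8f');crop(s,'side8',110,230,140,260,5)
t=capture('top');crop(t,'top8',160,250,90,170,6)"
```

```text
[0.70200324 0.14788483 0.19074796] [ 1.14260253  0.00176154 -1.27249182]
```

View pics/side8.png

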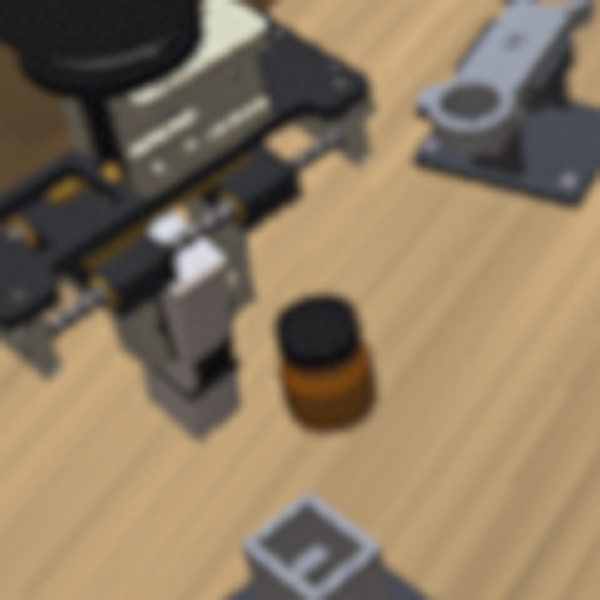

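View pics/top8.png

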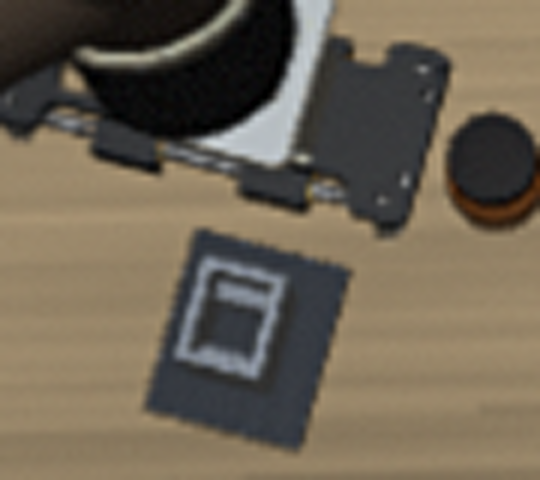

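```bash
cat > tilt.py <<'E'
from h import *
np.set_printoptions(precision=4,suppress=True)
def tilt(n='side',verbose=True):
    c=capture(n); st=r.get_state(); R=Ro.from_euler('xyz',st['eef_rot'],degrees=True).as_matrix()
    v,u=np.nonzero(c['z_map']>0); P=world(c,np.c_[u,v],c['z_map'][v,u]); Q=(P-st['tcp_pos'])@R
    sel=(np.abs(Q[:,0])<.045)&(np.abs(Q[:,1])<.011)&(Q[:,2]>-.03)&(Q[:,2]<.082)
    Q=Q[sel]; 
    print(n,len(Q)); 
    # robot-side face: x>5mm
    F=Q[(Q[:,0]>-.005)&(Q[:,2]>-.02)&(Q[:,2]<.075)]
    for _ in range(8):
        A=np.c_[F[:,2],F[:,1],np.ones(len(F))]; k=np.linalg.lstsq(A,F[:,0],rcond=None)[0]; e=F[:,0]-A@k; F=F[np.abs(e)<max(2.2*e.std(),.0015)]
    print('face fit n',len(F),'x=',k,'rms',e.std(),'zrange',np.ptp(F[:,2]),'tilt(+=top to +toolx)',np.arctan(-k[0]))
    for z0 in np.arange(-.03,.08,.01):
        S=Q[(Q[:,2]>z0)&(Q[:,2]<z0+.01)]
        if len(S): print(round(z0,3),len(S),np.percentile(S[:,0],[10,50,90]))
if __name__=='__main__': tilt()
E
python3 tilt.py
```

```text
side 234
face fit n 187 x= [-0.1686 -0.0107  0.0156] rms 0.0006679828639050788 zrange 0.09404956060112833 tilt(+=top to +toolx) 0.16702465765826408
-0.03 26 [0.0184 0.0197 0.0208]
-0.02 24 [0.0173 0.0181 0.0189]
-0.01 21 [0.0148 0.0158 0.0171]
0.0 25 [0.0136 0.0146 0.0158]
0.01 22 [0.0119 0.0127 0.0139]
0.02 20 [0.0107 0.0116 0.0129]
0.03 22 [0.0093 0.0103 0.0116]
0.04 18 [0.0067 0.0082 0.0093]
0.05 20 [0.0053 0.006  0.0072]
0.06 16 [0.0035 0.0042 0.005 ]
0.07 20 [0.0011 0.0026 0.0037]
```

The depth fit gives a lean of 0.167 rad with the top towards the robot, against a face tilt of about 0.205. That is well inside the tolerance. Now I'll carry it over the larger yoke, keeping high.

step_arm(
  motion=[
    [0.02,0,-0.01,-0.04,0],
    [0.02,0.015,-0.05,-0.07,0],
    [0.02,0.033,-0.105,-0.07,-0.03],
    [0.02,0.05,-0.16,-0.07,-0.07],
    [0.02,0.067,-0.215,-0.07,-0.113],
  ],
)

```text
time_s: 15.05
tcp_pos: [0.5745, -0.0398, 0.2601]
eef_rot: [-180.0, -0.1, 170.0]
contact_force: [0.9, 0.1, -2.1]
gripper_width: 0.03
```

```bash
python3 -c "
from h import *
print(r.get_state()['tcp_pos'],r.get_state()['eef_rot'],delta([.48,-.185,.26],170))"
```

```text
[ 0.57453789 -0.03981662  0.26011477] [-1.79975576e+02 -1.32942683e-01  1.70038967e+02] [np.float64(0.068), np.float64(-0.1593), np.float64(0.0003), np.float64(0.0007)]
```

step_arm(
  motion=[
    [0.02,0.02,-0.05,0,0],
    [0.02,0.043,-0.1,0,0],
    [0.02,0.06,-0.14,0,0],
    [0.02,0.068,-0.159,0,0],
    [0.02,0.068,-0.159,0,0],
  ],
)

```text
time_s: 15.68
tcp_pos: [0.4808, -0.1839, 0.2609]
eef_rot: [180.0, -0.1, 169.8]
contact_force: [0.8, 0.3, -1.8]
gripper_width: 0.0299
```

Run:
```python
from tilt import *
tilt()
s=capture('side');crop(s,'side9',230,350,90,210,5);save(s,'side9f')
t=capture('top');crop(t,'top9',275,385,130,240,5)
m=spotter.regions_of('side','gauge')
print([ (round(d['p'],2),d['mask'].sum()) for d in m], [(d['p'],d['location']) for d in spotter.tip_of('side','tip')],[(d['p'],d['location']) for d in spotter.tip_of('side','gauge')],[(d['p'],d['location']) for d in spotter.tip_of('side','spot')])
print(r.get_state()['tcp_pos'])
```

```text
side 119
face fit n 92 x= [-0.1691 -0.0111  0.0175] rms 0.0005553612727918079 zrange 0.09229925058732663 tilt(+=top to +toolx) 0.16750878779807024
-0.03 11 [0.021  0.0214 0.0224]
-0.02 9 [0.0195 0.0198 0.0203]
-0.01 9 [0.0175 0.0182 0.0187]
0.0 12 [0.0154 0.0161 0.0173]
0.01 11 [0.0133 0.015  0.0161]
0.02 14 [0.0128 0.0135 0.0144]
0.03 14 [-0.0164  0.0116  0.0128]
0.04 8 [0.0089 0.0098 0.0105]
0.05 10 [0.0063 0.0074 0.0085]
0.06 9 [0.0054 0.0056 0.0064]
0.07 9 [-0.0034  0.0047  0.0058]
[(0.75, np.int64(446))] [] [(0.65, [0.4965, -0.1826, 0.1766])] []
[ 0.482  -0.1824  0.2613]
```

View pics/side9.png

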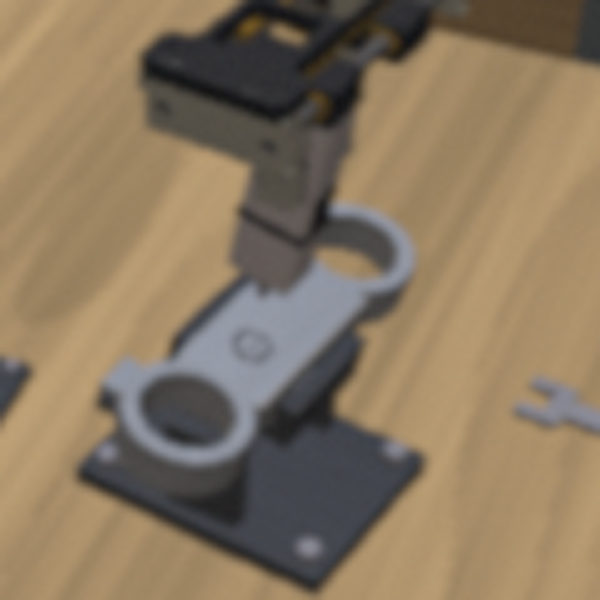

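View pics/top9.png

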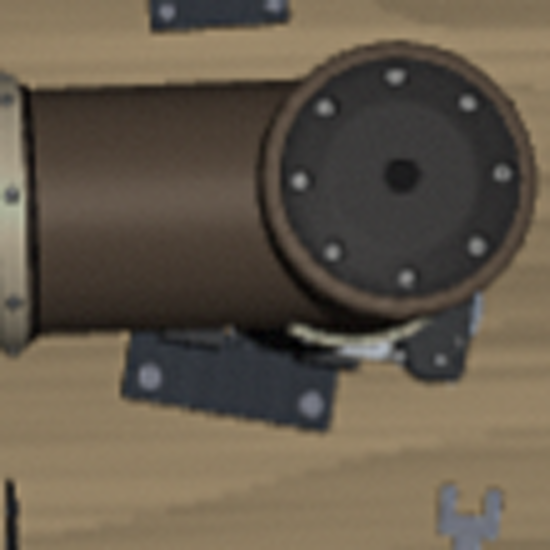

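```bash
cat > tp.py <<'E'
from h import *
np.set_printoptions(precision=4,suppress=True)
def tipw(st,x0=-.003,th=.167,L=.105):
    R=Ro.from_euler('xyz',st['eef_rot'],degrees=True).as_matrix()
    return st['tcp_pos']+R@np.array([x0-L*np.sin(th),0,L*np.cos(th)])
if __name__=='__main__':
    s=capture('side'); st=r.get_state()
    for L in (.085,.091,.105):
        w=tipw(st,L=L); p=proj(s,w)[0]; print(L,w,p,'crop',(p-[230,90])*5+2)
    S=world(s,[(u,v) for u in (279,280,281,282) for v in (158,159,160)]); print('spot side depth',S.mean(0),S.std(0))
    t=None
E
python3 tp.py
python3 - <<'E'
import cv2
im=cv2.imread('pics/side9f.png')[125:170,260:310]; cv2.imwrite('pics/z9.png',cv2.resize(im,None,fx=12,fy=12,interpolation=cv2.INTER_CUBIC))
E
```

```text
0.085 [ 0.4987 -0.1855  0.1776] [283.371  144.1076] crop [268.8551 272.5379]
0.091 [ 0.4997 -0.1856  0.1716] [282.9502 145.7408] crop [266.7512 280.7041]
0.105 [ 0.502  -0.186   0.1578] [281.9818 149.4996] crop [261.909  299.4978]
spot side depth [ 0.5043 -0.1847  0.1248] [0.0028 0.004  0.0013]
```

View pics/z9.png

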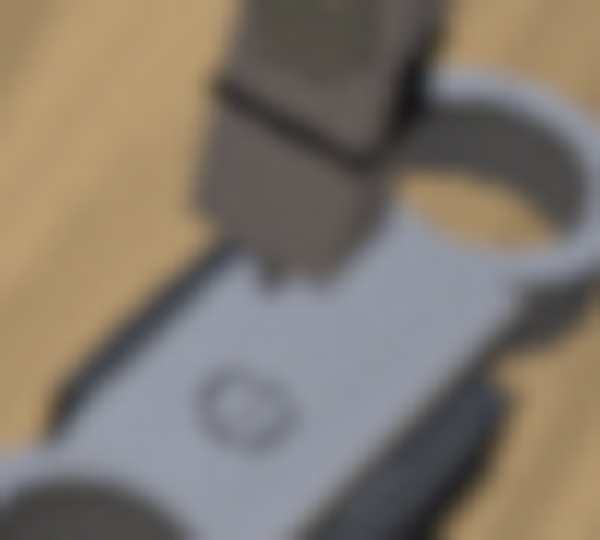

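The nub of the tip shows at about (282.4,148.4), and my model predicts (282.0,149.5), so they agree. The circle's centre is at (280.5,159.1). I'll lower to about 8 mm above the face and check alignment.

step_arm(
  motion=[
    [0.02,0,0,0.008,0],
    [0.02,0,0,0.016,0],
    [0.02,-0.001,0,0.022,0],
    [0.02,-0.001,0,0.026,0],
    [0.02,-0.001,0,0.026,0],
  ],
)

```text
time_s: 16.7
tcp_pos: [0.4823, -0.1833, 0.2352]
eef_rot: [-180.0, -0.0, 170.0]
contact_force: [-0.4, 0.1, -1.7]
gripper_width: 0.0298
```

Run:
```python
from tp import *
s=capture('side'); crop(s,'z10',255,305,130,175,12); st=r.get_state()
w=tipw(st); p=proj(s,w)[0]; print(w,p,(p-[255,130])*12+6,st['contact_force'])
n=np.array([-.2,.036,.979]);sp=np.array([.5045,-.186,.124]); d=w-sp; print('height',d@n,'lateral',d-n*(d@n), 'spot px',(proj(s,sp)[0]-[255,130])*12+6)
```

```text
[ 0.5026 -0.1869  0.132 ] [281.4719 156.6786] [323.6631 326.1431] [-0.657  -0.1387 -2.1234]
height 0.008146553344517036 lateral [-0.0003 -0.0012 -0.    ] spot px [313.1246 353.0702]
```

View pics/z10.png

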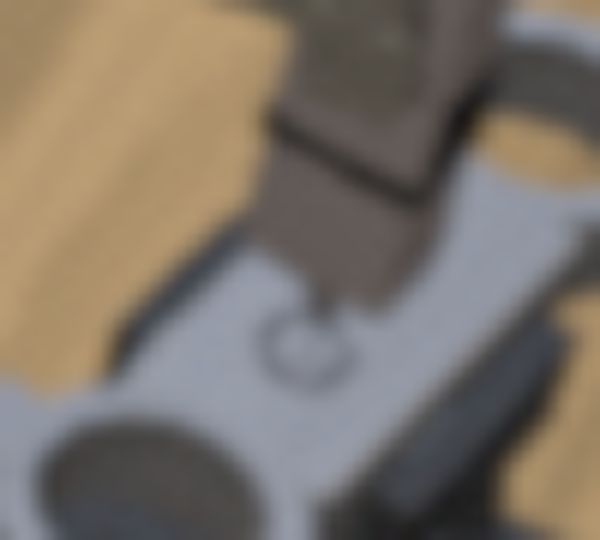

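The tip nub is at crop (320,315), just above the circle centred at (307,348), consistent with an 8 mm gap. I'll approach along the face normal.

step_arm(
  motion=[
    [0.02,-0.0004,0,0.002,0],
    [0.02,-0.0008,0,0.004,0],
    [0.02,-0.0012,0,0.006,0],
    [0.02,-0.0016,0,0.008,0],
    [0.02,-0.0016,0,0.008,0],
  ],
)

```text
time_s: 17.38
tcp_pos: [0.484, -0.1835, 0.2273]
eef_rot: [-180.0, -0.0, 170.0]
contact_force: [0.3, 0.4, -2.1]
gripper_width: 0.0297
```

step_arm(
  motion=[
    [0.02,-0.0003,0,0.001,0],
    [0.02,-0.0005,0,0.002,0],
    [0.02,-0.0006,0,0.003,0],
    [0.02,-0.0006,0,0.003,0],
    [0.02,-0.0006,0,0.003,0],
  ],
  newtons=25,
)

```text
time_s: 18.0
tcp_pos: [0.4847, -0.1837, 0.2247]
eef_rot: [-180.0, 0.0, 170.0]
contact_force: [-0.3, -0.4, 1.1]
gripper_width: 0.0298
```

Run:
```python
from tp import *
F=[];X=[]
for i in range(6):
    s=capture('side'); st=r.get_state(); F.append(st['contact_force']); X.append(st['tcp_pos'])
print(np.mean(F,0),np.std(F,0),np.mean(X,0))
st['tcp_pos']=np.mean(X,0); w=tipw(st)
n=np.array([-.2,.036,.979]);sp=np.array([.5045,-.186,.124]); d=w-sp; print('height',d@n,'lateral',d-n*(d@n))
```

```text
[-0.3241  0.1406  0.1125] [0.4941 0.493  0.4965] [ 0.4847 -0.1836  0.2247]
height -0.002935868220715084 lateral [-0.0002 -0.0011  0.    ]
```

step_arm(
  motion=[
    [0.02,-0.0002,0,0.001,0],
    [0.02,-0.0004,0,0.002,0],
    [0.02,-0.0004,0,0.002,0],
    [0.02,-0.0004,0,0.002,0],
    [0.02,-0.0004,0,0.002,0],
  ],
)

```text
time_s: 18.92
tcp_pos: [0.4851, -0.1837, 0.2226]
eef_rot: [180.0, 0.0, 170.0]
contact_force: [-0.2, -0.4, 1.1]
gripper_width: 0.0299
```

Run:
```python
from tp import *
from tilt import tilt
F=[];X=[]
for i in range(10):
    s=capture('side'); st=r.get_state(); F.append(st['contact_force']); X.append(st['tcp_pos'])
print(np.mean(F,0),np.mean(X,0),st['gripper_width'])
st['tcp_pos']=np.mean(X,0); w=tipw(st)
n=np.array([-.2,.036,.979]);sp=np.array([.5045,-.186,.124]); d=w-sp; print('height',d@n,'lateral',d-n*(d@n))
crop(s,'z11',255,305,130,175,12); tilt()
```

```text
[-0.471   0.121   1.2458] [ 0.4851 -0.1837  0.2226] 0.02990952573894919
height -0.005040331954951426 lateral [-0.0003 -0.0011 -0.    ]
side 95
face fit n 81 x= [-0.1737 -0.0215  0.0171] rms 0.000560789792905003 zrange 0.09393112952523412 tilt(+=top to +toolx) 0.17194592258817898
-0.03 9 [0.0206 0.0219 0.0221]
-0.02 8 [0.0194 0.02   0.0208]
-0.01 9 [0.0167 0.018  0.0186]
0.0 9 [0.0148 0.0161 0.0169]
0.01 9 [0.0132 0.0142 0.0154]
0.02 11 [0.0116 0.0131 0.014 ]
0.03 10 [0.0105 0.0116 0.0119]
0.04 7 [0.009  0.0101 0.0103]
0.05 8 [0.0067 0.0073 0.008 ]
0.06 7 [0.0053 0.0062 0.0066]
0.07 8 [0.0034 0.0042 0.0045]
```

View pics/z11.png

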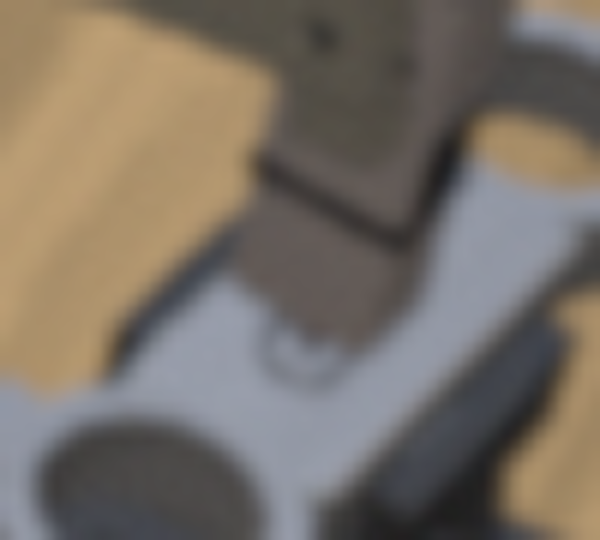

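The force is about 3.1 N (roughly 5 mm in), the lean is 0.172 rad, and the tip at crop (310,342) is inside the circle centred at about (307,348). I'll hand it in.

```bash
python3 -c "
from plant import workorder
print(workorder.close_job())"
```

```text
the job is handed in; nothing more can be done
None
```

I zeroed the gauge on the reference disc and handed the job in with it held on the larger yoke's scribed circle, its tip about halfway in. The hand-in gave no verdict, so what follows rests on my own measurements.

- **Zeroing:** the gauge stood upright on the disc with about 3.1 N and the tip in roughly 4.5 mm, for about a second.
- **Leaning the gauge:** the tool can only turn about its own vertical axis. I pivoted the gauge in the jaws by pulling its lower end gently (about 3 N) against the outside of the empty stand sleeve.
- **Last checks on the yoke:**
  - Push: about 3.1 N, tip about 5 mm in.
  - Tip position: by calculation about 1 mm from the circle's centre. The side picture shows it inside the circle; the arm hid the top view.
  - Angle: gauge lean 0.172 rad against a face tilt of 0.20–0.21 rad, so about 0.03–0.04 rad off square (limit 0.14).
  - Bystanders: I saw no contact with the collar, jar or spanner, but did not re-measure their positions at the end.

**Disagreements:**
- The two cameras put the spot about 2–3 mm apart, so I used the side camera for the final alignment.
- The spotter never found the circle or the tip, so I read both from the pictures.

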